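# Push the spring hinge home in the hold-down and spin its wing nut tight

## Task

With a fingertip, push the chrome spring hinge along the channel of the hold-down jig until its end butts against the back stop. Then turn the loose wing nut clockwise (seen from above) by fingertip strokes against its wings until it stops turning, and move clear. Only push: do not grip or lift the hinge or the nut, and leave the other things on the counter where they are.

Things in the scene. Friction and masses are not known exactly. Their poses are not given: they have to be found in the camera images.
- hold_down: Fixed steel hold-down jig. Origin on the counter, on the centre line of its channel; x along the channel away from the robot to the back stop, y left, z up. Base plate 6 mm thick, x -115..+100, y -45..+115 mm. Channel 48 mm wide between rails 6 mm thick, 5 mm high above the plate. The wing nut's axis (a vertical stud, top 44 mm above the counter) is at x +45, y +48 mm.
- strap_toe (a point): Tip of the clamp strap that lies across the channel under the wing nut, at its top, at jig x +45, y -10 mm. The strap is 24 mm wide (along x), 8 mm thick and runs from here to y +86 mm. It sinks 0.4 mm per rad of nut: top 28.3 mm above the counter at nut value 0, 24.3 mm at 10.
- post_top (a point): Top centre of the jig's fixed upright guide post, 30 mm (x) by 16 mm (y), 62 mm tall above the counter, at jig x +45, y +98 mm. It leaves only 4 mm beside the sweep of the wings, so a finger cannot circle the nut on that side; all other sides of the nut are open above the strap.
- stop_face (a point): Middle of the near face of the back stop of the jig (a fixed block 60 mm wide, top 20 mm above the counter), 75 mm along x from the jig's origin, 14 mm above the counter; axes as the jig's.
- spring_hinge: Loose closed chrome spring hinge, 150 g, lying in the channel on the plate, round barrel nearest the robot: flat leaves 40 mm wide, 10 mm thick; barrel 16 mm in diameter, 44 mm long across the channel; 78 mm long in all. Origin at the underside; x points to the leading end (+40 mm), near side of the barrel at x -38 mm, z up. It starts 30 to 60 mm short of the stop.
- barrel_mid (a point): Centre of the spring hinge's barrel (30 mm behind its origin, 8 mm above its underside); axes as the hinge's.
- lead_end (a point): Middle of the spring hinge's leading end, which is to butt against the stop (8 mm above its underside).
- wing_nut (a joint): Turn of the wing nut in rad, growing clockwise seen from above; range 0 to 10, 10 is the firm stop (fully down). It starts between 1 and 4.5, turns against about 0.04 N m of friction and stays where it is left. At value 0 the wings lie along the jig's x axis.
- wing_hub (a point): On the wing nut's axis, halfway up its wings; x axis runs along the wings and turns with the nut, z up. Two opposite upright wings, each 7 mm thick, 24 mm tall (12 mm above and below this point), reaching 38 mm from the axis; hub of up to 13 mm radius. The strap's top is 16 mm below this point; the nut sinks with the strap.
- socket: Bystander: black socket, 24 mm diameter, 30 mm tall, loose, standing on the jig's plate; leave alone.
- t_bolt: Bystander: zinc T-bolt, 63 mm long, lying on the counter to the right of the jig; leave alone.
- collar: Bystander: steel collar, 32 mm diameter, 12 mm high, on the counter to the right of the jig; leave alone.
- scoop: Bystander: yellow plastic scoop, 160 mm long; leave alone.
- driver: Bystander: black-handled screwdriver lying on the counter; leave alone.
- screw_box: Bystander: cardboard box 90 x 60 x 45 mm; leave alone.
Things that resemble listed ones, but are neither listed nor needed, are in the scene too. Leave any turquoise look-alike of the spring_hinge alone.

How it is judged:
By the outcome, as a careful person would: the job done as asked, in the order asked, and still so for the second after the job is handed in, with the robot touching nothing.
It also fails if it takes over 64 s, if anything falls off the work surface, if the arm or the gripper's body presses on something with over 40 N, if the wrist force passes 120 N, or if a joint passes its speed limit or range.

## Robot

A 6-joint arm with a two-finger parallel gripper is mounted at the origin on the work surface. World frame = base frame: x ahead of the robot, y to its left, z up, the work surface at z = 0. Lengths are in m, angles in rad, forces in N, time in s.
With the tool pointing down it reaches from about 0.225 to 0.875 m from the base axis. Payload 3.4 kg.
Tool frame: the origin (TCP) lies on the centre line of the jaws, within the pads' length; the fingertips stand 25 mm ahead of it and the grasp point (between the pads) lies 6 mm ahead of it; z points along the fingers, y is the line along which they close (so a half turn about z gives the same grasp; the last joint's range is limited). The gripper opens to 85 mm and grips with 20 to 120 N. Pads are 22 mm wide; open, the fingers measure 114 mm over their backs; the gripper's body (76 mm by 85 mm) begins 54 mm behind the grasp point. The pads swing forward as they close: fully open they stand 13 mm farther back than shut.
Start: joints at [1.157, 0.276, 1.505, -0, 1.361, -0.121], TCP at [0.166, 0.551, 0.221] pointing down, gripper open.
Joint ranges: [-2.89, 2.89], [-0.75, 2.08], [0.22, 2.7], [-1.18, 4.32], [0.11, 2.71], [-2.7, 2.7]. Speed limits (rad/s): [2.57, 2.57, 3.14, 3.14, 3.14, 3.14].

## Interface

Orientations are given as a rotation vector (axis times angle).
In Python, from plant import bot gives the robot as it stands.
- The arm moves only by the tool move_arm, never from a script. Its argument "commands" is a list of rows, each a list of 3 entries, a list of its own where there are three numbers: the shift along the world's x, y, z scaled (see below), then the turn, a rotation vector about the world's x, y, z scaled (see below), then the finger opening in mm, from 0 to 85.4. A call has exactly 10 rows; each row shifts and turns the commanded pose from where the row before left it; what a row does not reach is not made up. The controller multiplies each number of a shift by 400 mm and each number of a turn by 60 degrees. A row lasts 1/8 s, in which the tool goes at most 62.5 mm and 10.7 degrees, less where a joint would pass 70% of its speed; a pose out of reach is approached as far as the arm can. A call with a number of a shift or a turn outside -1 to 1 is refused whole. A call with a gripper value outside its range is refused whole. The fingers move at their own pace and stop on an object; the grip force is fixed at half the most. Time passes only in rows, so rows that do not move let the fingers close, or fill a call up. It gives the time, the measured TCP pose, the force, the opening and the grip force at its end, in the units of the state.
- bot.state(): the state, without advancing time (a new reading comes with each control period).
- bot.read_camera(name): name is "side" or "top"; returns a dict with "image" (420x560x3 uint8, red, green, blue), "mtx" (3x3 intrinsics, pixels), "dist_coeffs" ([k1, k2, p1, p2, k3] as OpenCV has them; the pictures are not rectified), "origin" and "orientation" of the camera in the world. Camera axes: x right, y down, z forward; pixel columns grow to the right and rows downward; lengths in m; the calibration is good to about 2 mm. A picture is of the moment at which its call begins. There is no depth.
- bot.finish_job(): hands the job in; it is judged then, once.
The state is a dict: "time": time; "qpos": joint angles; "qvel": joint speeds; "joint_torque": joint torques, N m; "tcp_pos": TCP position; "tool_rot": TCP orientation; "contact_force": force on the tool from outside, world axes, zero at the start; "moment": the same for the moment, N m; "finger_gap": finger opening in m; "finger_force": force on a finger pad.
Only numpy, scipy, OpenCV 4.12 (cv2) and the standard library are available. Lean on these libraries where they do the work, as an engineer would, in place of code of your own. Each camera call takes 0.05 s, during which the arm holds its last target. There are 200 camera calls.

## Working session

There is one attempt and no reset: what is moved stays moved. The work goes in short steps, Python scripts to look and compute and a tool call to move; the robot and the scene stay as the last step left them, time stands still between calls to the robot, and variables do not carry over. Pictures are saved under pics/ and viewed, at most 10 in all, crops included, and the job is handed in when it is done.

Besides the shell and the picture viewer there is one more tool, called after "Call:" as name([rows], argument=value, ...), one row to a line, values as JSON. move_arm: Moves the arm, as the interface text tells. Shifts and turns lie within -1 to 1; 1 stands for 400 mm of shift or 60 degrees of turn. Its arguments: {"type":"object","properties":{"commands":{"type":"array","items":{"type":"array"}}},"required":["commands"]}

```bash
mkdir -p pics
cat > h.py <<'E'
import sys; sys.path.insert(0,'.')
import numpy as np, cv2
from scipy.spatial.transform import Rotation as R
from plant import bot
def cam(n,save=None):
    c=bot.read_camera(n)
    if save: cv2.imwrite('pics/'+save,c['image'][:,:,::-1])
    return c
def Rm(o):
    o=np.array(o,float)
    return o if o.shape==(3,3) else R.from_rotvec(o).as_matrix()
def ray(c,uv):
    p=cv2.undistortPoints(np.array([[uv]],float),np.array(c['mtx']),np.array(c['dist_coeffs']))[0,0]
    return np.array(c['origin']),Rm(c['orientation'])@np.array([p[0],p[1],1])
def onz(c,uv,z):
    o,d=ray(c,uv); return o+d*(z-o[2])/d[2]
def proj(c,P):
    r=Rm(c['orientation']).T; t=-r@np.array(c['origin'])
    return cv2.projectPoints(np.array(P,float).reshape(-1,1,3),cv2.Rodrigues(r)[0],t,np.array(c['mtx']),np.array(c['dist_coeffs']))[0][:,0]
E
python3 - <<'E'
from h import *
for n in('top','side'):
    c=cam(n,n+'0.png'); print(n,c['origin'],c['orientation'],c['mtx'],c['dist_coeffs'])
print(bot.state())
E
```

```text
top [ 0.47490869 -0.03405881  1.07010939] [-2.21421928  2.16035082 -0.09220669] [[390.55732424   0.         279.87140545]
 [  0.         390.55732424 215.90931148]
 [  0.           0.           1.        ]] [0.03882847 0.         0.         0.         0.        ]
side [0.39979848 1.03499322 0.73578985] [-0.18217088  2.66199442 -1.4983383 ] [[454.66324526   0.         269.65752998]
 [  0.         454.66324526 214.80757544]
 [  0.           0.           1.        ]] [-0.0131175  0.         0.         0.         0.       ]
{'time': 0.1, 'qpos': array([ 1.15700769e+00,  2.76543711e-01,  1.50603293e+00, -1.72776928e-05,
        1.36072709e+00, -1.21009912e-01]), 'qvel': array([ 2.18221092e-03, -1.80717221e-03, -4.01065742e-03, -7.54695889e-04,
        1.53788489e-04,  2.78343383e-05]), 'joint_torque': array([ 2.23816678e-03, -4.17695940e+01, -2.46406353e+01, -4.49391318e-04,
        5.75285987e-03,  2.09149101e-05]), 'tcp_pos': array([0.16576285, 0.55005522, 0.22020891]), 'tool_rot': array([-4.58185573e-01, -3.10755942e+00,  2.59888339e-03]), 'contact_force': array([-0.10646367,  0.11077508,  0.03702611]), 'moment': array([-0.0173101 , -0.02391905,  0.01412329]), 'finger_force': 0.0, 'finger_gap': 0.0855072812043058}
```

View pics/top0.png

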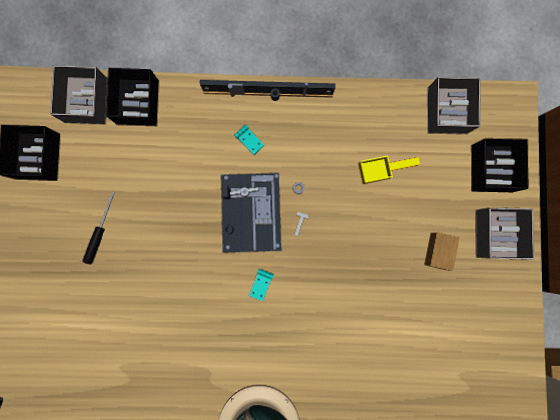

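View pics/side0.png

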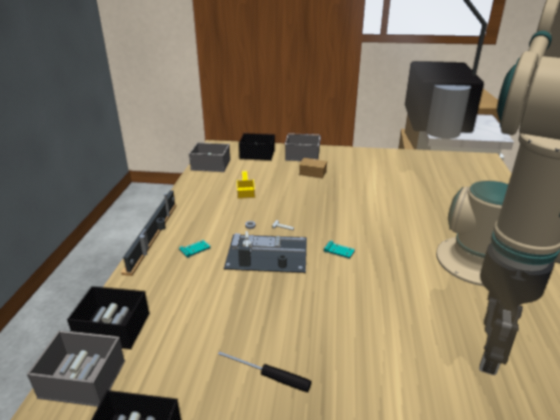

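The top view shows the jig at about (220–282, 173–253), with the chrome hinge in the channel near (262,208) and the wing nut near (243,191). The hinge-like things are two turquoise ones at (249,139) and (261,285), which are look-alikes to leave alone, and the grey one in the channel, which fits the description. I'll confirm it in an enlarged crop.

Run:
```python
import cv2,numpy as np
a=cv2.imread('pics/top0.png')[165:260,210:310]; a=cv2.resize(a,None,fx=6,fy=6,interpolation=cv2.INTER_CUBIC)
b=cv2.imread('pics/side0.png')[220:280,215:320]; b=cv2.resize(b,None,fx=7,fy=7,interpolation=cv2.INTER_CUBIC)
cv2.imwrite('pics/topc.png',a);cv2.imwrite('pics/sidec.png',b)
```

```text
(no output)
```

View pics/topc.png

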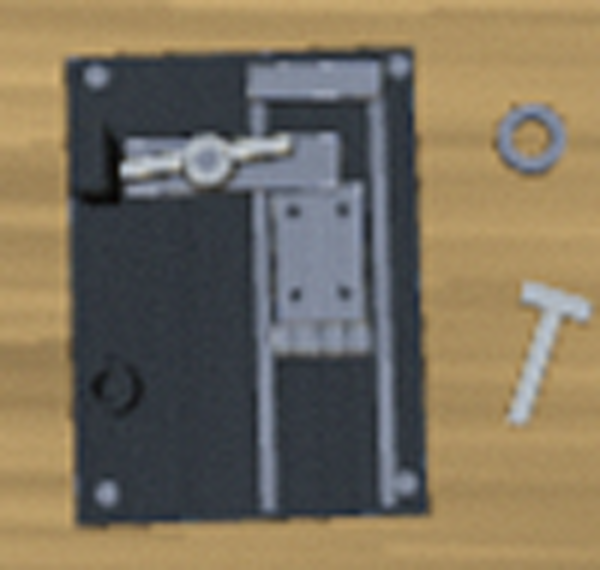

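View pics/sidec.png

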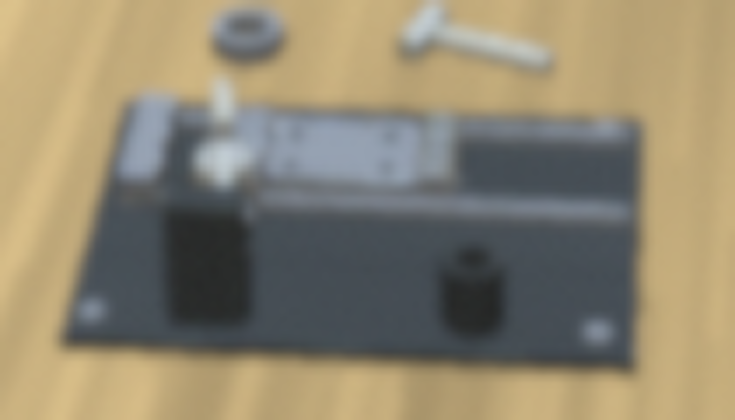

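The crop confirms it: a grey chrome hinge with its barrel at crop (320,337), leading end up near (318,185) and partly near the strap. The nut hub is at crop (208,160), with wings running from (125,168) to (290,145).

Run:
```python
from h import *
ct=cam('top'); cs=cam('side')
T=lambda p:((p[0]+.5)/6-.5+210,(p[1]+.5)/6-.5+165)
S=lambda p:((p[0]+.5)/7-.5+215,(p[1]+.5)/7-.5+220)
J=np.array([[100,115],[100,-45],[-115,-45],[-115,115]])/1e3
def fit(W):
    a=J-J.mean(0);b=W-W.mean(0)
    th=np.arctan2((a[:,0]*b[:,1]-a[:,1]*b[:,0]).sum(),(a*b).sum()); 
    c,s=np.cos(th),np.sin(th);M=np.array([[c,-s],[s,c]]);t=W.mean(0)-M@J.mean(0)
    return th,t,M,W-(J@M.T+t)
Wt=np.array([onz(ct,T(p),.006)[:2] for p in [(66,58),(412,48),(428,512),(78,524)]])
Ws=np.array([onz(cs,S(p),.006)[:2] for p in [(65,343),(128,97),(638,120),(633,366)]])
for W in(Wt,Ws):
    th,t,M,r=fit(W); print('jig',np.degrees(th),t.round(4),(r*1e3).round(1).tolist())
th,t,M,_=fit(Wt)
jj=lambda P:((P[:2]-t)@M*1e3).round(1)
print('hub top',jj(onz(ct,T((208,160)),.045)),'wing',[jj(onz(ct,T(p),.054)) for p in[(122,168),(292,145)]])
print('barrel near',jj(onz(ct,T((321,355)),.014)),'lead',jj(onz(ct,T((316,183)),.016)),'stop top near edge',jj(onz(ct,T((315,97)),.02)),'socket',jj(onz(ct,T((117,388)),.036)))
print('side: barrel near',(onz(cs,S((457,150)),.016)[:2]-t)@M*1e3)
s=bot.state();print(Rm(s['tool_rot']).round(3),s['tcp_pos'])
for n,P in dict(nut=(45,48),barrelnear=(-40,0),contact=(-3,0)).items(): print(n,(M@np.array(P)/1e3+t).round(4))
print(M)
```

```text
jig 3.365685478894269 [0.5737 0.0028] [[-1.0, -0.7], [-1.5, 0.8], [1.1, 1.0], [1.4, -1.0]]
jig 3.3703005382276543 [0.5712 0.0026] [[-3.2, 1.9], [-0.9, -3.3], [2.6, 0.0], [1.5, 1.3]]
hub top [44.3 47.8] wing [array([40.7, 84.6]), array([48.4, 10.3])]
barrel near [-41.5   1.8] lead [36.3  1.5] stop top near edge [74.9  0.6] socket [-54.3  91.3]
side: barrel near [-43.46682076  -4.22005839]
[[-0.957  0.289 -0.   ]
 [ 0.289  0.957 -0.001]
 [ 0.    -0.001 -1.   ]] [0.16582433 0.55024929 0.2204792 ]
nut [0.6158 0.0534]
barrelnear [5.338e-01 5.000e-04]
contact [0.5707 0.0027]
[[ 0.99827517 -0.05870852]
 [ 0.05870852  0.99827517]]
```

Call:
move_arm([
  [[0.075,-0.125,0],[0,0,0.034],0],
  [[0.075,-0.125,0],[0,0,0.034],0],
  [[0.075,-0.125,0],[0,0,0.034],0],
  [[0.075,-0.125,0],[0,0,0.034],0],
  [[0.075,-0.125,0],[0,0,0.034],0],
  [[0.075,-0.125,0],[0,0,0.034],0],
  [[0.075,-0.125,0],[0,0,0.034],0],
  [[0.075,-0.125,0],[0,0,0.034],0],
  [[0.075,-0.125,0],[0,0,0.034],0],
  [[0.075,-0.125,0],[0,0,0.034],0],
])

```text
time: 1.45
tcp_pos: [0.4667, 0.0488, 0.2211]
tool_rot: [-0.1, 3.139, 0.001]
contact_force: [0.5, 0.4, -0.5]
finger_gap: -0.0
finger_force: 0.0
```

Call:
move_arm([
  [[0.05,-0.06,0],[0,0,0],0],
  [[0.05,-0.065,0],[0,0,0],0],
  [[0,0,-0.1],[0,0,0],0],
  [[0,0,-0.1],[0,0,0],0],
  [[0,0,-0.1],[0,0,0],0],
  [[0,0,-0.1],[0,0,0],0],
  [[0,0,0],[0,0,0],0],
  [[0,0,0],[0,0,0],0],
  [[0,0,0],[0,0,0],0],
  [[0,0,0],[0,0,0],0],
])

```text
time: 2.7
tcp_pos: [0.507, 0.0004, 0.0624]
tool_rot: [-0.099, 3.137, -0.001]
contact_force: [-0.9, 0.1, -0.3]
finger_gap: 0.0
finger_force: 0.0
```

Run:
```python
from h import *
s=bot.state(); print(s['tcp_pos'],s['contact_force'])
c=cam('side'); p=s['tcp_pos']
q=proj(c,[p+[0,0,-.025],p+[0,0,-.038],p]); print(q)
a=c['image'][170:290,210:350,::-1]; a=cv2.resize(a,None,fx=5,fy=5,interpolation=cv2.INTER_CUBIC)
for x in q[:2]: cv2.drawMarker(a,tuple(int(v) for v in (x-[210,170])*5),(0,0,255),0,12)
cv2.imwrite('pics/s1.png',a)
```

```text
[5.06974144e-01 4.42948379e-04 6.24158491e-02] [-0.89100984  0.13064436 -0.31126852]
[[288.16975663 236.07468834]
 [288.12954102 239.98156114]
 [288.24822326 228.44162521]]
```

View pics/s1.png

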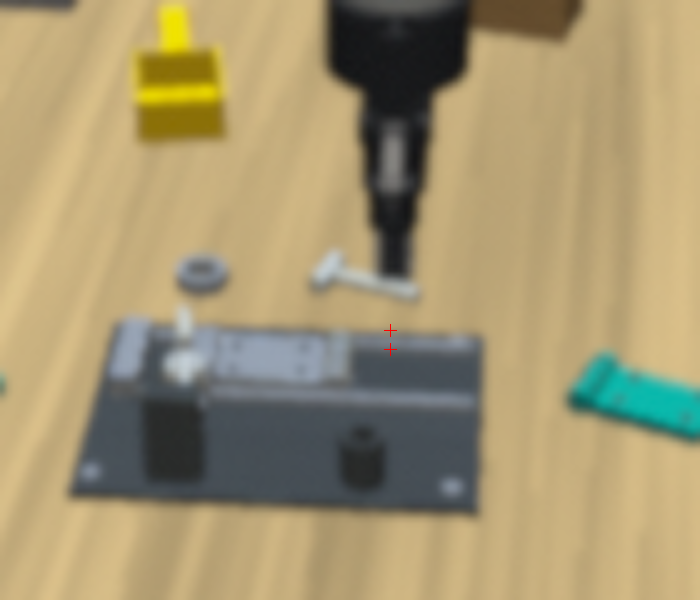

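The side crop shows the fingertip at about crop (395,278), some 10 px above the expected (390,330). I'll check whether that's the tool's geometry or image lag.

Run:
```python
from h import *
s=bot.state(); p=s['tcp_pos'];print(p, s['qvel'].round(3))
out=[]
for n in('side','top'):
    c=cam(n); old=cv2.imread(f'pics/{n}0.png')[:,:,::-1]
    m=(np.abs(c['image'].astype(int)-old).sum(2)>60).astype(np.uint8)
    roi=m.copy(); 
    if n=='side': roi[:, :200]=0; roi[:,360:]=0
    ys,xs=np.nonzero(roi); print(n,'lowest row',ys.max(),xs[ys==ys.max()], 'TCP proj',proj(c,[p,p+[0,0,-.025]]).round(1).tolist())
    if n=='side': a=c['image'][150:270,215:355,::-1]
    else: a=c['image'][140:260,190:330,::-1]
    if n=='side':
        for y in range(218,244,2): print(y,c['image'][y,288].tolist(),old[y,288].tolist())
    out.append(cv2.resize(a,(400,343),interpolation=cv2.INTER_CUBIC))
cv2.imwrite('pics/b1.png',np.hstack(out))
```

```text
[5.06755982e-01 5.01090590e-04 6.21685679e-02] [ 0.001  0.008  0.007 -0.001 -0.001  0.001]
side lowest row 227 [286 287 288 289] TCP proj [[288.3, 228.5], [288.2, 236.2]]
218 [34, 35, 36] [202, 177, 128]
220 [31, 31, 34] [200, 176, 127]
222 [30, 30, 34] [199, 174, 125]
224 [48, 49, 50] [196, 176, 131]
226 [134, 138, 134] [195, 194, 181]
228 [160, 157, 142] [165, 163, 150]
230 [177, 158, 117] [176, 156, 116]
232 [188, 165, 119] [186, 164, 117]
234 [185, 164, 117] [184, 162, 117]
236 [146, 136, 114] [145, 135, 113]
238 [119, 126, 134] [118, 125, 133]
240 [89, 94, 99] [89, 94, 98]
242 [71, 79, 85] [71, 79, 85]
top lowest row 419 [155 156 157 158 159 160 161 162 163 164 165 166 167 168 169 170 171 172
 173 174 175 176 177 178 179 180 181 182 183 184 185 186 187 188 190 191
 193 194 195 196 198 206 219 220 221 222 223 224 225 226 227 228 229 230
 231 235 236 237 238 239 240 241 242 243 244 245 246 248 254 255 271 272
 273 274 275 276 280 281 282 283 284 285 286 287] TCP proj [[262.9, 232.6], [263.2, 232.9]]
```

View pics/b1.png

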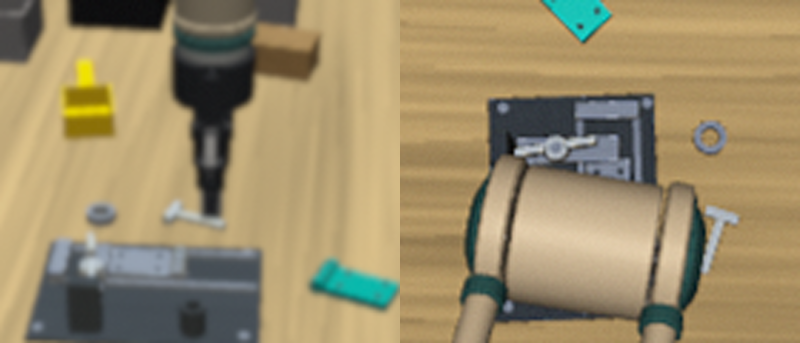

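Run:
```python
from h import *
c=cam('side'); t=cam('top'); p0=np.array([.1658,.5502,.2203])
print('start',proj(c,[p0,p0-[0,0,.025],p0-[0,0,.012]]).round(1).tolist())
old=cv2.imread('pics/side0.png')
g=old[330:400,460:530].mean(2); ys,xs=np.nonzero(g<75); print('start dark low',330+ys.max(),460+xs[ys>=ys.max()-1])
p=bot.state()['tcp_pos']
for h in(.08,.12,.16,.2,.25,.3): print(h,proj(c,[p+[0,0,h]]).round(1).tolist(),proj(t,[p+[0,0,h]]).round(1).tolist())
img=c['image'].astype(int)
for y in range(150,228,4): 
    xs=[x for x in range(255,325) if img[y,x].max()<75]; print(y,xs[:1],xs[-1:],end=' ')
```

```text
start [[484.9, 359.3], [480.9, 371.1], [482.9, 365.1]]
start dark low 373 [487 488 489 490 491 492 493 494 491 492 493 494]
0.08 [[288.8, 203.3]] [[261.7, 231.8]]
0.12 [[289.0, 189.9]] [[261.1, 231.2]]
0.16 [[289.1, 176.0]] [[260.4, 230.5]]
0.2 [[289.3, 161.5]] [[259.6, 229.8]]
0.25 [[289.5, 142.8]] [[258.5, 228.8]]
0.3 [[289.7, 123.1]] [[257.3, 227.6]]
150 [255] [317] 154 [255] [317] 158 [255] [270] 162 [277] [302] 166 [277] [303] 170 [276] [304] 174 [276] [304] 178 [276] [302] 182 [276] [302] 186 [279] [299] 190 [283] [295] 194 [283] [295] 198 [283] [295] 202 [284] [294] 206 [284] [294] 210 [285] [292] 214 [285] [292] 218 [287] [291] 222 [287] [291] 226 [] []
```

Run:
```python
from h import *
c=cam('side'); p0=np.array([.1658,.5502,.2203]); ty=np.array([.289,.957,0])
for s in(1,-1):
  for o in(.043,.057):
    print('start finger',s,o,[proj(c,[p0+s*o*ty-[0,0,z]]).round(1).tolist()[0] for z in(-.01,0,.012,.025)])
p=bot.state()['tcp_pos']
print('now tip z for rows 224..227:',[next(z for z in np.arange(0,.15,.001) if proj(c,[[p[0],p[1],z]])[0,1]<r) for r in(224,225,226,227)])
a=cv2.imread('pics/side0.png')[270:400,420:560]; b=c['image'][130:260,220:360,::-1]
cv2.imwrite('pics/b2.png',np.hstack([cv2.resize(x,(400,371),interpolation=cv2.INTER_CUBIC) for x in(a,b)]))
```

```text
start finger 1 0.043 [[484.8, 377.2], [483.0, 382.1], [481.0, 387.9], [478.8, 394.1]]
start finger 1 0.057 [[484.1, 385.1], [482.4, 390.0], [480.3, 395.9], [478.1, 402.0]]
start finger -1 0.043 [[488.1, 334.0], [486.6, 338.7], [484.7, 344.4], [482.7, 350.4]]
start finger -1 0.057 [[488.6, 327.7], [487.1, 332.5], [485.2, 338.1], [483.2, 344.0]]
now tip z for rows 224..227: [np.float64(0.077), np.float64(0.074), np.float64(0.07100000000000001), np.float64(0.068)]
```

View pics/b2.png

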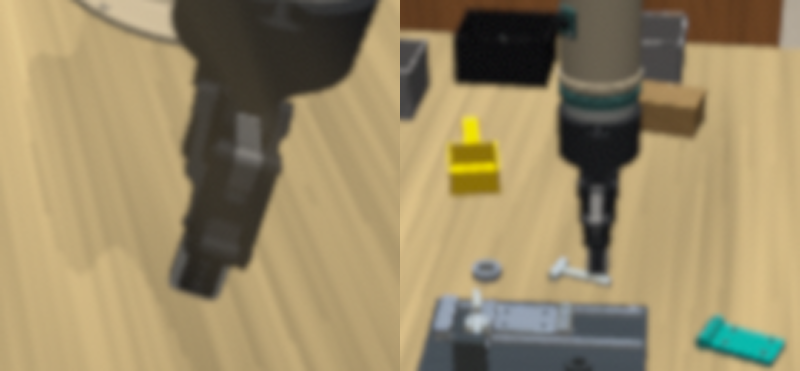

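The left half (start) and right half (now) both show the fingertip about 30–35 mm higher than the state plus 25 mm predicts: start tip at (489,374), now at (288,226). I'll settle it by lowering gently over the bare channel floor.

Call:
move_arm([
  [[0,0,-0.02],[0,0,0],0],
  [[0,0,-0.02],[0,0,0],0],
  [[0,0,-0.01],[0,0,0],0],
  [[0,0,-0.005],[0,0,0],0],
  [[0,0,-0.005],[0,0,0],0],
  [[0,0,-0.005],[0,0,0],0],
  [[0,0,-0.0025],[0,0,0],0],
  [[0,0,-0.0025],[0,0,0],0],
  [[0,0,0],[0,0,0],0],
  [[0,0,0],[0,0,0],0],
])

```text
time: 4.25
tcp_pos: [0.506, 0.0006, 0.0331]
tool_rot: [-0.099, 3.14, 0.0]
contact_force: [0.2, 0.5, -0.5]
finger_gap: -0.0003
finger_force: 0.0
```

Run:
```python
from h import *
s=bot.state(); p=s['tcp_pos'];print(p, s['contact_force'],s['qpos'])
c=cam('side','s2.png')
old=cv2.imread('pics/side0.png')[:,:,::-1]
m=np.abs(c['image'].astype(int)-old).sum(2)>60; m[:,:270]=0;m[:,310:]=0
ys,xs=np.nonzero(m);print(ys.max(),xs[ys==ys.max()],proj(c,[p,p-[0,0,.025]]).tolist())
```

```text
[0.50602426 0.00055274 0.03307339] [ 0.18013027  0.45333013 -0.52699312] [-1.36549363e-01  3.56532875e-01  1.91975374e+00  1.06403022e-04
  8.65201221e-01 -1.77067832e+00]
235 [286 287 288 289 290 291] [[288.4949634473526, 237.43067923759443], [288.4147404892122, 244.88080482169195]]
```

Call:
move_arm([
  [[0,0,-0.001],[0,0,0],0],
  [[0,0,-0.001],[0,0,0],0],
  [[0,0,-0.001],[0,0,0],0],
  [[0,0,-0.001],[0,0,0],0],
  [[0,0,-0.001],[0,0,0],0],
  [[0,0,-0.001],[0,0,0],0],
  [[0,0,-0.001],[0,0,0],0],
  [[0,0,-0.001],[0,0,0],0],
  [[0,0,-0.001],[0,0,0],0],
  [[0,0,-0.001],[0,0,0],0],
])

```text
time: 5.55
tcp_pos: [0.506, 0.0006, 0.029]
tool_rot: [-0.099, 3.14, 0.0]
contact_force: [0.3, -0.2, 0.7]
finger_gap: 0.0003
finger_force: 0.0
```

Run:
```python
from h import *
t=cam('top','t2.png')
a=cv2.imread('pics/side0.png')
b=cv2.imread('pics/s2.png')[190:270,220:320]; a=t['image'][150:270,200:320,::-1]
cv2.imwrite('pics/b3.png',np.hstack([cv2.resize(b,(500,400),interpolation=cv2.INTER_CUBIC),cv2.resize(a,(300,400),interpolation=cv2.INTER_CUBIC)]))
```

```text
(no output)
```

View pics/b3.png

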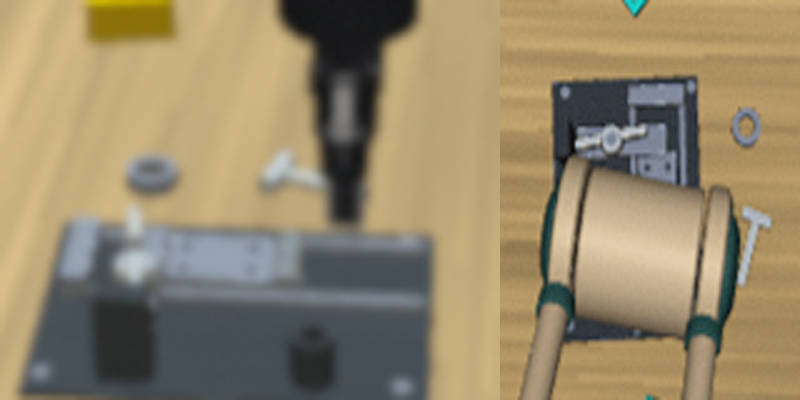

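Call:
move_arm([
  [[0,0,0.125],[0,0,0],0],
  [[0,0,0.125],[0,0,0],0],
  [[0,0,0.125],[0,0,0],0],
  [[0,0,0.125],[0.16,0,0],0],
  [[0,0,0],[0.16,0,0],0],
  [[0,0,0],[0.16,0,0],0],
  [[0,0,0],[0.16,0,0],0],
  [[0,0,0],[0.16,0,0],0],
  [[0,0,0],[0,0,0],0],
  [[0,0,0],[0,0,0],0],
])

```text
time: 6.85
tcp_pos: [0.506, 0.0008, 0.2293]
tool_rot: [-0.09, 2.846, 1.265]
contact_force: [0.2, 0.5, 0.5]
finger_gap: -0.0001
finger_force: 0.0
```

Run:
```python
from h import *
s=bot.state(); p=s['tcp_pos']; r=Rm(s['tool_rot']); print(p,r[:,2])
t=cam('top');c=cam('side'); out=[]
for n,k in(('side',c),('top',t)):
    q=proj(k,[p,p+.025*r[:,2]]);print(n,q.tolist())
    x,y=[int(v) for v in q[1]]; x0,y0=x-70,y-70
    a=cv2.resize(k['image'][y0:y0+140,x0:x0+140,::-1],(400,400),interpolation=cv2.INTER_CUBIC)
    for w in q: cv2.drawMarker(a,tuple(int(v) for v in (w-[x0,y0]+.5)*400/140),(0,0,255),0,8)
    out.append(a);print(x0,y0)
cv2.imwrite('pics/b4.png',np.hstack(out))
```

```text
[0.50604991 0.00075217 0.22932073] [ 2.22004732e-05  7.42115764e-01 -6.70271730e-01]
side [[289.16335696554324, 173.15443657914585], [288.3109345907003, 182.38744890730544]]
218 112
top [[260.13152574070114, 230.37301513615472], [251.98010819601967, 230.45651821587037]]
181 160
```

View pics/b4.png

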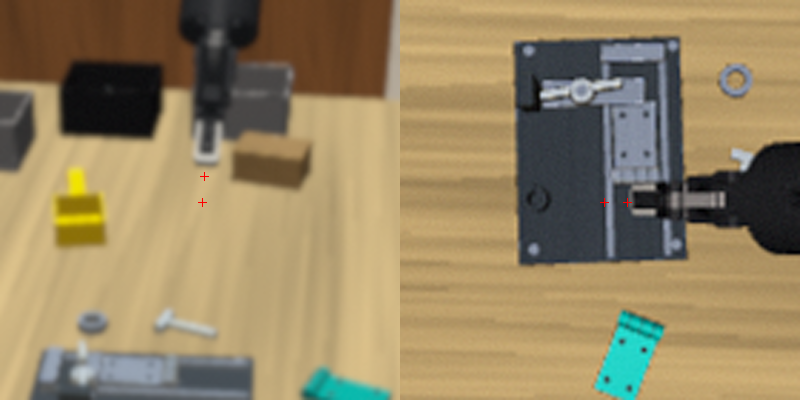

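Both views put the real fingertips about 9–10 mm behind the reported TCP, not 25 mm ahead. The tip is at about (262,230) in the top view and (290,169) in the side view, against TCP projections of (260,230) and (289,173). The probe agrees, with no contact at TCP z 0.029. I'll use a tip offset of −10 mm from here.

Call:
move_arm([
  [[0,0,-0.05],[-0.16,0,0],0],
  [[0,0,-0.05],[-0.16,0,0],0],
  [[0,0,-0.05],[-0.16,0,0],0],
  [[0,0,-0.05],[-0.16,0,0],0],
  [[0,0,-0.05],[-0.16,0,0],0],
  [[0,0,-0.08],[0,0,0],0],
  [[0,0,-0.08],[0,0,0],0],
  [[0,0,-0.08],[0,0,0],0],
  [[0,0,-0.01],[0,0,0],0],
  [[0,0,0],[0,0,0],0],
])

```text
time: 8.2
tcp_pos: [0.5068, 0.0011, 0.0303]
tool_rot: [-0.101, 3.138, -0.0]
contact_force: [-0.3, -0.5, -0.8]
finger_gap: 0.0002
finger_force: 0.0
```

Call:
move_arm([
  [[0,0,-0.01],[0,0,0],0],
  [[0,0,-0.01],[0,0,0],0],
  [[0,0,-0.01],[0,0,0],0],
  [[0,0,-0.01],[0,0,0],0],
  [[0,0,-0.005],[0,0,0],0],
  [[0,0,-0.005],[0,0,0],0],
  [[0,0,-0.005],[0,0,0],0],
  [[0,0,-0.0025],[0,0,0],0],
  [[0,0,-0.0025],[0,0,0],0],
  [[0,0,0],[0,0,0],0],
])

```text
time: 9.45
tcp_pos: [0.506, 0.0006, 0.005]
tool_rot: [0.099, -3.14, -0.0]
contact_force: [-0.5, 0.2, 0.0]
finger_gap: 0.0
finger_force: 0.0
```

Run:
```python
from h import *
s=bot.state(); p=s['tcp_pos'];print(p, s['contact_force'],s['tool_rot'])
c=cam('side','s3.png')
old=cv2.imread('pics/side0.png')[:,:,::-1]
d=np.abs(c['image'].astype(int)-old).sum(2)
for r in range(234,256): print(r,d[r,284:294].tolist())
print([ (z,proj(c,[[p[0],p[1],z]]).round(1).tolist()) for z in(.006,.01,.015,.02)])
```

```text
[0.50597198 0.00057586 0.00500012] [-0.54960674  0.21948535  0.00388751] [ 9.93526567e-02 -3.13999306e+00 -1.70663927e-04]
234 [157, 262, 335, 373, 381, 375, 365, 329, 224, 100]
235 [95, 183, 263, 330, 344, 348, 330, 267, 162, 61]
236 [52, 120, 199, 269, 289, 294, 269, 197, 113, 38]
237 [33, 90, 174, 246, 276, 280, 236, 166, 92, 29]
238 [24, 83, 169, 249, 279, 280, 236, 166, 99, 37]
239 [10, 55, 137, 213, 235, 236, 199, 133, 80, 29]
240 [7, 15, 81, 146, 167, 169, 138, 79, 38, 12]
241 [17, 13, 44, 104, 127, 130, 99, 38, 11, 7]
242 [15, 15, 27, 68, 80, 76, 55, 19, 16, 11]
243 [13, 15, 10, 15, 19, 18, 16, 16, 17, 14]
244 [10, 14, 11, 8, 10, 9, 12, 20, 13, 6]
245 [3, 5, 7, 8, 9, 8, 6, 9, 4, 5]
246 [6, 3, 3, 4, 5, 5, 4, 4, 3, 3]
247 [7, 2, 4, 3, 1, 4, 4, 3, 4, 5]
248 [4, 4, 3, 2, 7, 5, 5, 3, 4, 2]
249 [4, 5, 5, 4, 6, 6, 6, 6, 5, 2]
250 [3, 4, 4, 4, 5, 5, 6, 5, 2, 5]
251 [3, 6, 2, 5, 3, 4, 2, 4, 5, 6]
252 [4, 2, 2, 2, 3, 3, 2, 0, 5, 3]
253 [4, 4, 5, 2, 5, 5, 5, 3, 2, 3]
254 [1, 2, 2, 3, 0, 3, 3, 5, 3, 5]
255 [2, 2, 3, 6, 0, 3, 3, 5, 3, 4]
[(0.006, [[288.4, 245.5]]), (0.01, [[288.4, 244.3]]), (0.015, [[288.5, 242.8]]), (0.02, [[288.5, 241.4]])]
```

Call:
move_arm([
  [[0,0,-0.0025],[0,0,0],0],
  [[0,0,-0.0025],[0,0,0],0],
  [[0,0,-0.0025],[0,0,0],0],
  [[0,0,-0.0025],[0,0,0],0],
  [[0,0,-0.0025],[0,0,0],0],
  [[0,0,0],[0,0,0],0],
  [[0,0,0],[0,0,0],0],
  [[0,0,0],[0,0,0],0],
  [[0,0,0],[0,0,0],0],
  [[0,0,0],[0,0,0],0],
])

```text
time: 10.75
tcp_pos: [0.506, 0.0005, 0.0001]
tool_rot: [-0.099, 3.14, 0.0]
contact_force: [0.3, 0.4, -0.0]
finger_gap: 0.0
finger_force: 0.0
```

```bash
cat > tip.py <<'E'
from h import *
s=bot.state(); p=s['tcp_pos'];print(p, s['contact_force'])
c=cam('side')
old=cv2.imread('pics/side0.png')[:,:,::-1]
d=np.abs(c['image'].astype(int)-old).sum(2)[:,287:290].mean(1)
print(d[236:252].round().tolist())
for y in(0,.011,.0145):print(y,[(z,proj(c,[[p[0],p[1]+y,z]])[0,1].round(1)) for z in(.006,.01,.015,.02,.025)])
E
python3 tip.py
```

```text
[5.06018971e-01 5.35059659e-04 5.10589927e-05] [ 0.32941783  0.43281723 -0.04133567]
[298.0, 271.0, 270.0, 228.0, 172.0, 136.0, 127.0, 103.0, 56.0, 13.0, 4.0, 3.0, 5.0, 6.0, 5.0, 5.0]
0 [(0.006, np.float64(245.5)), (0.01, np.float64(244.3)), (0.015, np.float64(242.8)), (0.02, np.float64(241.3)), (0.025, np.float64(239.8))]
0.011 [(0.006, np.float64(247.8)), (0.01, np.float64(246.6)), (0.015, np.float64(245.1)), (0.02, np.float64(243.6)), (0.025, np.float64(242.1))]
0.0145 [(0.006, np.float64(248.5)), (0.01, np.float64(247.3)), (0.015, np.float64(245.8)), (0.02, np.float64(244.3)), (0.025, np.float64(242.8))]
```

Call:
move_arm([
  [[0,0,-0.0025],[0,0,0],0],
  [[0,0,-0.0025],[0,0,0],0],
  [[0,0,-0.0025],[0,0,0],0],
  [[0,0,-0.0025],[0,0,0],0],
  [[0.01,0.0005,0],[0,0,0],0],
  [[0.005,0.0005,0],[0,0,0],0],
  [[0.005,0,0],[0,0,0],0],
  [[0.0025,0,0],[0,0,0],0],
  [[0.0025,0,0],[0,0,0],0],
  [[0.0025,0,0],[0,0,0],0],
])

```text
time: 12.05
tcp_pos: [0.517, 0.001, -0.004]
tool_rot: [0.099, -3.14, -0.0]
contact_force: [0.6, -0.2, 0.4]
finger_gap: 0.0
finger_force: 0.0
```

```bash
python3 tip.py
```

```text
[ 0.51696648  0.00096618 -0.00397207] [ 0.63920353 -0.23641347  0.39902173]
[202.0, 149.0, 119.0, 82.0, 41.0, 18.0, 16.0, 15.0, 16.0, 13.0, 10.0, 5.0, 5.0, 6.0, 4.0, 5.0]
0 [(0.006, np.float64(245.3)), (0.01, np.float64(244.1)), (0.015, np.float64(242.6)), (0.02, np.float64(241.1)), (0.025, np.float64(239.7))]
0.011 [(0.006, np.float64(247.6)), (0.01, np.float64(246.4)), (0.015, np.float64(244.9)), (0.02, np.float64(243.4)), (0.025, np.float64(241.9))]
0.0145 [(0.006, np.float64(248.3)), (0.01, np.float64(247.1)), (0.015, np.float64(245.6)), (0.02, np.float64(244.1)), (0.025, np.float64(242.6))]
```

Call:
move_arm([
  [[0,0,-0.0025],[0,0,0],0],
  [[0,0,-0.0025],[0,0,0],0],
  [[0,0,-0.001],[0,0,0],0],
  [[0,0,-0.001],[0,0,0],0],
  [[0,0,-0.001],[0,0,0],0],
  [[0,0,0],[0,0,0],0],
  [[0,0,0],[0,0,0],0],
  [[0,0,0],[0,0,0],0],
  [[0,0,0],[0,0,0],0],
  [[0,0,0],[0,0,0],0],
])

```text
time: 13.35
tcp_pos: [0.5173, 0.0009, -0.0043]
tool_rot: [-0.1, 3.138, -0.0]
contact_force: [-5.5, 0.3, 21.5]
finger_gap: -0.0001
finger_force: 11.5
```

Run:
```python
from h import *
s=bot.state(); p=s['tcp_pos'];print(p, s['contact_force'])
c=cam('side','s4.png')
a=cv2.resize(c['image'][205:275,225:325,::-1],None,fx=8,fy=8,interpolation=cv2.INTER_CUBIC)
cv2.imwrite('pics/b5.png',a)
```

```text
[ 0.51729236  0.00091089 -0.00433633] [-5.50167617  0.31982536 21.50763137]
```

View pics/b5.png

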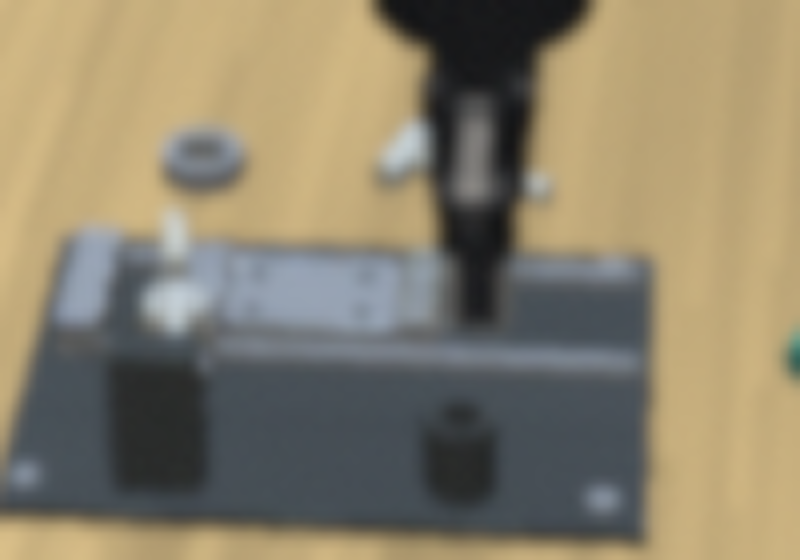

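The last view shows the closed fingertip standing in the channel at crop (478,320), right behind the barrel at (425,290). It touched the floor at TCP z −0.0043, so the tip offset is confirmed at −10 mm. Next I'll raise 5 mm and push.

Call:
move_arm([
  [[0,0,0.012],[0,0,0],0],
  [[0,-0.002,0.009],[0,0,0],0],
  [[0.009,0.0005,0],[0,0,0],0],
  [[0.009,0.0005,0],[0,0,0],0],
  [[0.009,0.0005,0],[0,0,0],0],
  [[0.009,0.0005,0],[0,0,0],0],
  [[0.009,0.0005,0],[0,0,0],0],
  [[0.009,0.0005,0],[0,0,0],0],
  [[0.009,0.0005,0],[0,0,0],0],
  [[0.009,0.0005,0],[0,0,0],0],
])

```text
time: 14.65
tcp_pos: [0.5461, 0.0018, 0.0012]
tool_rot: [-0.099, 3.14, 0.0]
contact_force: [0.0, 0.2, -0.9]
finger_gap: 0.0
finger_force: 0.3
```

```bash
cat > st.py <<'E'
from h import *
th=np.radians(3.367);M=np.array([[np.cos(th),-np.sin(th)],[np.sin(th),np.cos(th)]]);O=np.array([.573,.0028])
s=bot.state(); p=s['tcp_pos']
print('t',s['time'],'tcp',p.round(4),'jig',((p[:2]-O)@M*1e3).round(1),'F',s['contact_force'].round(1),'Fjig',(s['contact_force'][:2]@M).round(1),'q',s['qpos'].round(2))
E
python3 st.py
```

```text
t 14.65 tcp [0.5461 0.0018 0.0012] jig [-27.    0.6] F [ 0.   0.2 -0.9] Fjig [0.  0.2] q [-0.12  0.45  1.87  0.    0.83 -1.76]
```

Call:
move_arm([
  [[0.003,0.0002,0],[0,0,0],0],
  [[0.003,0.0002,0],[0,0,0],0],
  [[0.003,0.0002,0],[0,0,0],0],
  [[0.003,0.0002,0],[0,0,0],0],
  [[0.003,0.0002,0],[0,0,0],0],
  [[0.003,0.0002,0],[0,0,0],0],
  [[0.003,0.0002,0],[0,0,0],0],
  [[0.003,0.0002,0],[0,0,0],0],
  [[0.002,0,0],[0,0,0],0],
  [[0.002,0,0],[0,0,0],0],
])

```text
time: 15.9
tcp_pos: [0.5569, 0.0024, 0.0012]
tool_rot: [0.099, -3.14, -0.0]
contact_force: [-1.4, -0.9, 1.2]
finger_gap: -0.0
finger_force: 0.6
```

```bash
python3 st.py
python3 - <<'E'
from h import *
# hinge lead edge / barrel from side view profile along channel centre line at z=.016 (jig coords)
th=np.radians(3.367);M=np.array([[np.cos(th),-np.sin(th)],[np.sin(th),np.cos(th)]]);O=np.array([.5722,.0028])
c=cam('side','s5.png'); xs=np.arange(-60,85,3)
for yj in(-12,8):
    P=np.array([[*(M@np.array([x,yj])/1e3+O),.016] for x in xs]); q=proj(c,P).astype(np.float32)
    g=cv2.remap(cv2.cvtColor(c['image'],cv2.COLOR_RGB2GRAY),q[:,0],q[:,1],1).ravel()
    print(yj,list(zip(xs.tolist(),g.tolist())))
E
```

```text
t 15.9 tcp [0.5569 0.0024 0.0012] jig [-16.1   0.6] F [-1.4 -0.9  1.2] Fjig [-1.4 -0.8] q [-0.12  0.46  1.84  0.    0.84 -1.75]
-12 [(-60, 99), (-57, 98), (-54, 97), (-51, 96), (-48, 96), (-45, 98), (-42, 98), (-39, 97), (-36, 95), (-33, 95), (-30, 94), (-27, 91), (-24, 83), (-21, 66), (-18, 42), (-15, 30), (-12, 31), (-9, 45), (-6, 74), (-3, 109), (0, 136), (3, 149), (6, 150), (9, 149), (12, 151), (15, 156), (18, 156), (21, 148), (24, 144), (27, 148), (30, 149), (33, 144), (36, 147), (39, 155), (42, 157), (45, 154), (48, 146), (51, 140), (54, 136), (57, 136), (60, 137), (63, 140), (66, 150), (69, 151), (72, 144), (75, 144), (78, 156), (81, 161), (84, 160)]
8 [(-60, 76), (-57, 76), (-54, 76), (-51, 76), (-48, 76), (-45, 76), (-42, 76), (-39, 76), (-36, 76), (-33, 76), (-30, 78), (-27, 81), (-24, 82), (-21, 73), (-18, 67), (-15, 67), (-12, 72), (-9, 77), (-6, 88), (-3, 107), (0, 129), (3, 141), (6, 144), (9, 145), (12, 151), (15, 156), (18, 156), (21, 149), (24, 145), (27, 150), (30, 150), (33, 142), (36, 142), (39, 159), (42, 176), (45, 187), (48, 197), (51, 199), (54, 191), (57, 185), (60, 173), (63, 153), (66, 151), (69, 153), (72, 144), (75, 143), (78, 155), (81, 160), (84, 160)]
```

Call:
move_arm([
  [[0.0015,0.0001,0],[0,0,0],0],
  [[0.0015,0.0001,0],[0,0,0],0],
  [[0.001,0,0],[0,0,0],0],
  [[0.001,0,0],[0,0,0],0],
  [[0.001,0,0],[0,0,0],0],
  [[0.001,0,0],[0,0,0],0],
  [[0.001,0,0],[0,0,0],0],
  [[0,0,0],[0,0,0],0],
  [[0,0,0],[0,0,0],0],
  [[0,0,0],[0,0,0],0],
])

```text
time: 17.2
tcp_pos: [0.5574, 0.0025, 0.0011]
tool_rot: [0.1, -3.135, -0.0]
contact_force: [-7.2, -1.0, 6.1]
finger_gap: 0.0003
finger_force: 3.8
```

```bash
python3 st.py
```

```text
t 17.2 tcp [0.5574 0.0025 0.0011] jig [-15.6   0.6] F [-7.2 -1.   6.1] Fjig [-7.2 -0.6] q [-0.12  0.46  1.84 -0.    0.85 -1.75]
```

The hinge has stopped: a 3.2 mm command moved it only 0.5 mm, and force rose to 7 N at the geometry expected for the stop. One slightly firmer press, then back off and lift.

Call:
move_arm([
  [[0.002,0,0],[0,0,0],0],
  [[0.002,0,0],[0,0,0],0],
  [[0,0,0],[0,0,0],0],
  [[-0.02,-0.001,0],[0,0,0],0],
  [[-0.02,-0.001,0],[0,0,0],0],
  [[-0.02,-0.001,0],[0,0,0],0],
  [[0,0,0.07],[0,0,0],0],
  [[0,0,0.07],[0,0,0],0],
  [[0,0,0.07],[0,0,0],0],
  [[0,0,0],[0,0,0],0],
])

```text
time: 18.45
tcp_pos: [0.5398, 0.0011, 0.0873]
tool_rot: [-0.099, 3.134, -0.001]
contact_force: [0.1, -0.4, -0.4]
finger_gap: 0.0
finger_force: 0.0
```

```bash
python3 st.py
python3 - <<'E'
from h import *
th=np.radians(3.367);M=np.array([[np.cos(th),-np.sin(th)],[np.sin(th),np.cos(th)]]);O=np.array([.5725,.0028])
for n in('side','top'):
  c=cam(n,n+'6.png'); xs=np.arange(-16,88,2)
  for yj in(-15,-5):
    P=np.array([[*(M@np.array([x,yj])/1e3+O),.018] for x in xs]); q=proj(c,P).astype(np.float32)
    g=cv2.remap(cv2.cvtColor(c['image'],cv2.COLOR_RGB2GRAY),q[:,0],q[:,1],1).ravel()
    print(n,yj,list(zip(xs.tolist(),g.tolist())))
E
```

```text
t 18.45 tcp [0.5398 0.0011 0.0873] jig [-33.3   0.2] F [ 0.1 -0.4 -0.4] Fjig [ 0.1 -0.4] q [-0.13  0.33  1.79  0.    1.02 -1.76]
side -15 [(-16, 118), (-14, 117), (-12, 118), (-10, 119), (-8, 119), (-6, 122), (-4, 126), (-2, 133), (0, 142), (2, 147), (4, 149), (6, 148), (8, 146), (10, 144), (12, 143), (14, 148), (16, 149), (18, 149), (20, 146), (22, 143), (24, 143), (26, 144), (28, 146), (30, 145), (32, 143), (34, 143), (36, 148), (38, 153), (40, 156), (42, 156), (44, 155), (46, 153), (48, 153), (50, 156), (52, 158), (54, 159), (56, 156), (58, 152), (60, 147), (62, 145), (64, 144), (66, 145), (68, 145), (70, 140), (72, 136), (74, 137), (76, 147), (78, 155), (80, 161), (82, 161), (84, 159), (86, 155)]
side -5 [(-16, 83), (-14, 84), (-12, 84), (-10, 86), (-8, 89), (-6, 96), (-4, 111), (-2, 127), (0, 141), (2, 149), (4, 151), (6, 151), (8, 148), (10, 147), (12, 150), (14, 155), (16, 158), (18, 156), (20, 152), (22, 147), (24, 148), (26, 151), (28, 153), (30, 149), (32, 145), (34, 145), (36, 153), (38, 158), (40, 160), (42, 161), (44, 159), (46, 155), (48, 151), (50, 146), (52, 144), (54
[... 642 characters left out ...]
 (66, 139), (68, 131), (70, 123), (72, 114), (74, 108), (76, 109), (78, 119), (80, 132), (82, 138), (84, 139), (86, 137)]
top -5 [(-16, 175), (-14, 177), (-12, 180), (-10, 182), (-8, 184), (-6, 185), (-4, 190), (-2, 192), (0, 193), (2, 196), (4, 201), (6, 204), (8, 206), (10, 208), (12, 207), (14, 205), (16, 204), (18, 206), (20, 203), (22, 201), (24, 199), (26, 196), (28, 193), (30, 191), (32, 190), (34, 187), (36, 185), (38, 183), (40, 182), (42, 181), (44, 179), (46, 178), (48, 174), (50, 172), (52, 170), (54, 166), (56, 166), (58, 163), (60, 159), (62, 156), (64, 149), (66, 144), (68, 140), (70, 134), (72, 125), (74, 115), (76, 106), (78, 109), (80, 125), (82, 136), (84, 138), (86, 136)]
```

Call:
move_arm([
  [[0.069,0.031,0],[0,0,0],0],
  [[0.069,0.031,0],[0,0,0],0],
  [[0.069,0.031,0],[0,0,0],0],
  [[0.069,0.031,0],[0,0,0],0],
  [[0,0,0],[0,0,0],0],
  [[0,0,-0.05],[0,0,0],0],
  [[0,0,-0.05],[0,0,0],0],
  [[0,0,-0.05],[0,0,0],0],
  [[0,0,0],[0,0,0],0],
  [[0,0,0],[0,0,0],0],
])

```text
time: 19.8
tcp_pos: [0.6477, 0.0506, 0.0253]
tool_rot: [0.099, -3.139, 0.0]
contact_force: [0.2, -0.1, -0.1]
finger_gap: -0.0002
finger_force: 0.0
```

```bash
python3 st.py
```

```text
t 19.8 tcp [0.6477 0.0506 0.0253] jig [77.4 43.4] F [ 0.2 -0.1 -0.1] Fjig [ 0.2 -0.1] q [-0.03  0.54  1.6  -0.    1.   -1.66]
```

Call:
move_arm([
  [[-0.0105,-0.03,0],[0,0,0],0],
  [[-0.012,-0.018,0],[0,0,0],0],
  [[-0.0163,-0.0142,0],[0,0,0],0],
  [[-0.0195,-0.0093,0],[0,0,0],0],
  [[-0.0213,-0.0043,0],[0,0,0],0],
  [[-0.0213,0.0015,0],[0,0,0],0],
  [[-0.0205,0.0073,0],[0,0,0],0],
  [[-0.0178,0.012,0],[0,0,0],0],
  [[-0.0142,0.0163,0],[0,0,0],0],
  [[-0.0093,0.0195,0],[0,0,0],0],
])

```text
time: 21.05
tcp_pos: [0.5824, 0.0435, 0.0251]
tool_rot: [0.1, -3.139, 0.001]
contact_force: [1.0, -1.8, 0.4]
finger_gap: 0.0
finger_force: 0.9
```

```bash
python3 st.py
```

```text
t 21.05 tcp [0.5824 0.0435 0.0251] jig [11.8 40. ] F [ 1.  -1.8  0.4] Fjig [ 0.9 -1.9] q [-0.04  0.46  1.75 -0.    0.93 -1.68]
```

Call:
move_arm([
  [[-0.0043,0.0213,0],[0,0,0],0],
  [[0.0015,0.0213,0],[0,0,0],0],
  [[-0.005,-0.012,0],[0,0,0],0],
  [[0,0,0.08],[0,0,0],0],
  [[0.0875,0.004,0],[0,0,0],0],
  [[0.0875,0.004,0],[0,0,0],0],
  [[0.005,0,0],[0,0,0],0],
  [[0,0,-0.03],[0,0,0],0],
  [[0,0,-0.025],[0,0,0],0],
  [[0,0,-0.025],[0,0,0],0],
])

```text
time: 22.3
tcp_pos: [0.6506, 0.0586, 0.0241]
tool_rot: [0.099, -3.138, -0.0]
contact_force: [-0.4, 0.0, -0.3]
finger_gap: 0.0
finger_force: 0.0
```

```bash
python3 st.py
```

```text
t 22.3 tcp [0.6506 0.0586 0.0241] jig [80.7 51.2] F [-0.4  0.  -0.3] Fjig [-0.4  0. ] q [-0.02  0.55  1.59  0.    1.01 -1.65]
```

Call:
move_arm([
  [[-0.0105,-0.03,0],[0,0,0],0],
  [[-0.0073,-0.0205,0],[0,0,0],0],
  [[-0.012,-0.018,0],[0,0,0],0],
  [[-0.0163,-0.0142,0],[0,0,0],0],
  [[-0.0195,-0.0093,0],[0,0,0],0],
  [[-0.0213,-0.0043,0],[0,0,0],0],
  [[-0.0213,0.0015,0],[0,0,0],0],
  [[-0.0205,0.0073,0],[0,0,0],0],
  [[-0.0178,0.012,0],[0,0,0],0],
  [[-0.0142,0.0163,0],[0,0,0],0],
])

```text
time: 23.55
tcp_pos: [0.5867, 0.0352, 0.0251]
tool_rot: [0.1, -3.139, 0.0]
contact_force: [1.5, -2.0, 0.1]
finger_gap: -0.0001
finger_force: 0.8
```

```bash
python3 st.py
```

```text
t 23.55 tcp [0.5867 0.0352 0.0251] jig [15.6 31.5] F [ 1.5 -2.   0.1] Fjig [ 1.3 -2.1] q [-0.06  0.46  1.75 -0.    0.93 -1.69]
```

Call:
move_arm([
  [[-0.0093,0.0195,0],[0,0,0],0],
  [[-0.0043,0.0213,0],[0,0,0],0],
  [[0.0015,0.0213,0],[0,0,0],0],
  [[-0.005,-0.012,0],[0,0,0],0],
  [[0,0,0.08],[0,0,0],0],
  [[0.0875,0.004,0],[0,0,0],0],
  [[0.0875,0.004,0],[0,0,0],0],
  [[0.005,0,0],[0,0,0],0],
  [[0,0,-0.04],[0,0,0],0],
  [[0,0,-0.04],[0,0,0],0],
])

```text
time: 24.8
tcp_pos: [0.6509, 0.0582, 0.0236]
tool_rot: [0.099, -3.137, -0.001]
contact_force: [0.4, 1.0, -0.3]
finger_gap: -0.0003
finger_force: 0.0
```

```bash
python3 st.py
```

```text
t 24.8 tcp [0.6509 0.0582 0.0236] jig [81.  50.7] F [ 0.4  1.  -0.3] Fjig [0.4 1. ] q [-0.02  0.55  1.59  0.    1.01 -1.65]
```

Call:
move_arm([
  [[-0.0105,-0.03,0],[0,0,0],0],
  [[-0.0073,-0.0205,0],[0,0,0],0],
  [[-0.012,-0.018,0],[0,0,0],0],
  [[-0.0163,-0.0142,0],[0,0,0],0],
  [[-0.0195,-0.0093,0],[0,0,0],0],
  [[-0.0213,-0.0043,0],[0,0,0],0],
  [[-0.0213,0.0015,0],[0,0,0],0],
  [[-0.0205,0.0073,0],[0,0,0],0],
  [[-0.0178,0.012,0],[0,0,0],0],
  [[0,0,0],[0,0,0],0],
])

```text
time: 26.05
tcp_pos: [0.5926, 0.0286, 0.025]
tool_rot: [0.1, -3.137, -0.001]
contact_force: [0.4, 0.6, 0.3]
finger_gap: 0.0
finger_force: 0.0
```

```bash
python3 st.py
```

```text
t 26.05 tcp [0.5926 0.0286 0.025 ] jig [21.1 24.6] F [0.4 0.6 0.3] Fjig [0.4 0.6] q [-0.07  0.47  1.73  0.    0.94 -1.7 ]
```

Call:
move_arm([
  [[-0.0036,0.0041,0],[0,0,0],0],
  [[-0.0036,0.0041,0],[0,0,0],0],
  [[-0.0036,0.0041,0],[0,0,0],0],
  [[-0.0036,0.0041,0],[0,0,0],0],
  [[-0.0023,0.0049,0],[0,0,0],0],
  [[-0.0023,0.0049,0],[0,0,0],0],
  [[0,0,0],[0,0,0],0],
  [[0,0,0],[0,0,0],0],
  [[0,0,0],[0,0,0],0],
  [[0,0,0],[0,0,0],0],
])

```text
time: 27.3
tcp_pos: [0.5865, 0.0386, 0.0252]
tool_rot: [0.099, -3.14, -0.0]
contact_force: [1.0, -0.2, 0.7]
finger_gap: 0.0001
finger_force: 0.4
```

```bash
python3 st.py
```

```text
t 27.3 tcp [0.5865 0.0386 0.0252] jig [15.6 34.9] F [ 1.  -0.2  0.7] Fjig [ 1.  -0.3] q [-0.05  0.46  1.75  0.    0.93 -1.69]
```

Call:
move_arm([
  [[-0.002,0.0035,0],[0,0,0],0],
  [[-0.002,0.0035,0],[0,0,0],0],
  [[-0.002,0.0035,0],[0,0,0],0],
  [[-0.0015,0.004,0],[0,0,0],0],
  [[-0.0015,0.004,0],[0,0,0],0],
  [[0,0,0],[0,0,0],0],
  [[0,0,0],[0,0,0],0],
  [[0,0,0],[0,0,0],0],
  [[0,0,0],[0,0,0],0],
  [[0,0,0],[0,0,0],0],
])

```text
time: 28.55
tcp_pos: [0.5829, 0.046, 0.0252]
tool_rot: [0.099, -3.14, -0.0]
contact_force: [-0.9, 0.4, -0.4]
finger_gap: 0.0001
finger_force: 0.3
```

```bash
python3 st.py
```

```text
t 28.55 tcp [0.5829 0.046  0.0252] jig [12.4 42.5] F [-0.9  0.4 -0.4] Fjig [-0.9  0.4] q [-0.04  0.46  1.75  0.    0.93 -1.67]
```

Call:
move_arm([
  [[-0.001,0.0038,0],[0,0,0],0],
  [[-0.001,0.0038,0],[0,0,0],0],
  [[-0.001,0.0038,0],[0,0,0],0],
  [[0,0.004,0],[0,0,0],0],
  [[0,0.004,0],[0,0,0],0],
  [[0,0.004,0],[0,0,0],0],
  [[0,0,0],[0,0,0],0],
  [[0,0,0],[0,0,0],0],
  [[0,0,0],[0,0,0],0],
  [[0,0,0],[0,0,0],0],
])

```text
time: 29.8
tcp_pos: [0.5821, 0.052, 0.0253]
tool_rot: [0.102, -3.14, 0.008]
contact_force: [-0.4, -10.9, 0.4]
finger_gap: 0.0001
finger_force: 4.8
```

```bash
python3 st.py
```

```text
t 29.8 tcp [0.5821 0.052  0.0253] jig [11.9 48.5] F [ -0.4 -10.9   0.4] Fjig [ -1.  -10.8] q [-0.03  0.46  1.75 -0.01  0.93 -1.66]
```

Call:
move_arm([
  [[0,0.004,0],[0,0,0],0],
  [[0,0,0],[0,0,0],0],
  [[-0.005,-0.025,0],[0,0,0],0],
  [[-0.01,-0.01,0],[0,0,0],0],
  [[0,0,0.12],[0,0,0],0],
  [[0,0,0.12],[0,0,0],0],
  [[-0.12,0,0],[0,0,0],0],
  [[-0.13,0,0],[0,0,0],0],
  [[-0.13,0,0],[0,0,0],0],
  [[-0.13,0,0],[0,0,0],0],
])

```text
time: 31.05
tcp_pos: [0.3696, 0.0436, 0.1211]
tool_rot: [0.1, -3.14, -0.002]
contact_force: [-0.6, 0.5, -0.3]
finger_gap: 0.0002
finger_force: 0.0
```

```bash
python3 st.py
python3 - <<'E'
from h import *
th=np.radians(3.367);M=np.array([[np.cos(th),-np.sin(th)],[np.sin(th),np.cos(th)]])
t=cam('top','t7.png'); c=cam('side','s7.png')
# wing angle: brightness along circles around the nut, wing top z=.052
g=cv2.cvtColor(t['image'],cv2.COLOR_RGB2GRAY).astype(np.float32)
old=cv2.cvtColor(cv2.imread('pics/top0.png'),cv2.COLOR_BGR2GRAY).astype(np.float32)
for nm,im,z in(('old',old,.055),('new',g,.052)):
  N=np.array([.6145,.0533]);A=np.arange(0,360,6);S=np.zeros(len(A))
  for r in(.022,.026,.030,.034):
    P=np.array([[*(N+M@np.array([r*np.cos(np.radians(a)),-r*np.sin(np.radians(a))])),z] for a in A]);q=proj(t,P).astype(np.float32)
    S+=cv2.remap(im,q[:,0],q[:,1],1).ravel()/4
  print(nm,list(zip(A.tolist(),S.astype(int).tolist())))
# unchanged bystanders: difference blobs outside arm
for n,k in(('top',t),('side',c)):
  o=cv2.imread(f'pics/{n}0.png')[:,:,::-1]; m=(np.abs(k['image'].astype(int)-o).sum(2)>70).astype(np.uint8)
  _,_,st,_=cv2.connectedComponentsWithStats(m); print(n,[s[:5].tolist() for s in st[1:] if s[4]>3])
# channel profile
xs=np.arange(-60,88,4)
P=np.array([[*(M@np.array([x,-15])/1e3+[.5725,.0028]),.016] for x in xs]); q=proj(t,P).astype(np.float32)
print(list(zip(xs.tolist(),cv2.remap(g,q[:,0],q[:,1],1).ravel().astype(int).tolist())))
E
```

```text
t 31.05 tcp [0.3696 0.0436 0.1211] jig [-200.6   52.7] F [-0.6  0.5 -0.3] Fjig [-0.6  0.5] q [-0.07  0.06  2.06  0.    1.03 -1.71]
old [(0, 56), (6, 56), (12, 56), (18, 56), (24, 55), (30, 55), (36, 71), (42, 74), (48, 88), (54, 94), (60, 85), (66, 87), (72, 122), (78, 179), (84, 161), (90, 99), (96, 111), (102, 129), (108, 135), (114, 126), (120, 113), (126, 109), (132, 95), (138, 84), (144, 65), (150, 53), (156, 55), (162, 55), (168, 56), (174, 55), (180, 56), (186, 54), (192, 54), (198, 52), (204, 52), (210, 52), (216, 56), (222, 61), (228, 68), (234, 81), (240, 110), (246, 128), (252, 96), (258, 133), (264, 188), (270, 163), (276, 127), (282, 131), (288, 110), (294, 67), (300, 54), (306, 56), (312, 56), (318, 57), (324, 55), (330, 56), (336, 56), (342, 55), (348, 55), (354, 56)]
new [(0, 58), (6, 57), (12, 55), (18, 59), (24, 113), (30, 185), (36, 161), (42, 92), (48, 86), (54, 97), (60, 102), (66, 113), (72, 121), (78, 133), (84, 134), (90, 135), (96, 133), (102, 134), (108, 135), (114, 122), (120, 108), (126, 107), (132, 102), (138, 90), (144, 67), (150, 54), (156, 55), (162, 5
[... 1011 characters left out ...]
497, 204, 5, 5, 18], [474, 208, 86, 168, 5725], [557, 218, 3, 9, 22], [245, 232, 4, 5, 14], [236, 235, 12, 11, 63], [262, 237, 18, 10, 128], [245, 241, 5, 4, 14], [251, 241, 7, 5, 15], [506, 254, 27, 9, 99], [474, 263, 7, 21, 88], [491, 262, 12, 8, 49], [521, 265, 20, 5, 60], [482, 286, 5, 5, 9]]
[(-60, 55), (-56, 56), (-52, 57), (-48, 56), (-44, 56), (-40, 57), (-36, 54), (-32, 57), (-28, 56), (-24, 57), (-20, 56), (-16, 54), (-12, 56), (-8, 57), (-4, 52), (0, 106), (4, 142), (8, 138), (12, 121), (16, 126), (20, 143), (24, 142), (28, 144), (32, 147), (36, 137), (40, 139), (44, 139), (48, 138), (52, 138), (56, 139), (60, 140), (64, 140), (68, 141), (72, 146), (76, 137), (80, 131), (84, 136)]
```

The wings lie at about 33°, which is the expected direction at 10 rad. The hinge fills the channel up to the stop with no gap, nothing else has changed, and the arm is clear.

```bash
python3 -c "
from h import *
print(bot.finish_job())"
```

```text
the job is handed in; nothing more can be done
None
```

The job is handed in at about 31 s: the chrome hinge is butted against the back stop, the wing nut is turned clockwise to its firm stop (wings at about 33°, matching 10 rad), and the arm is clear with no bystanders seen to have moved.

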